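Switch the seesaw gate and feed the caps to the other bin

ROBOT

A 6-joint arm with a two-finger parallel gripper is mounted at the origin on the work surface. World frame = base frame: x ahead of the robot, y to its left, z up, the work surface at z = 0. Lengths are in m, angles in rad, forces in N, time in s.
With the tool pointing down it reaches from about 0.35 to 0.85 m from the base axis. Payload 8.1 kg.
Tool frame: the origin (TCP) lies on the centre line of the jaws, within the pads' length; the fingertips stand 17 mm ahead of it and the grasp point (between the pads) lies 2 mm behind it; z points along the fingers, x is the direction in which the jaws open and shut, and the axes are right-handed (so a half turn about z gives the same grasp; the last joint's range is limited). The gripper opens to 93 mm and grips with 3 to 60 N. Pads are 15 mm wide; open, the fingers measure 128 mm over their backs; the gripper's body (75 mm by 188 mm) begins 65 mm behind the grasp point.
Start: joints at [1.047, 0.13, 1.488, -0, 1.523, -0.085], TCP at [0.255, 0.543, 0.236] pointing down, gripper open.
Joint ranges: [-2.96, 2.96], [-0.89, 2.26], [0.02, 2.5], [-1.34, 4.48], [0, 2.73], [-2.66, 2.66]. Speed limits (rad/s): [2.39, 2.39, 2.79, 3.14, 3.14, 3.14].

INTERFACE

Orientations are given as a rotation vector (axis times angle).
In Python, from plant import * gives the robot as it stands.
- The arm moves only by the tool arm_command, never from a script. Its argument "commands" is a list of rows, each an object with "offset": the shift along the world's x, y, z each as a share of 500 mm, from -1 to 1, a list of three; "rotation": the turn, a rotation vector about the world's x, y, z each as a share of pi/2 rad, from -1 to 1, a list of three; "jaw": the gripper command: -1 is shut, 1 is fully open, values between are in proportion. A call has 1 to 20 rows; each row is the pose to reach, as a shift and turn from the pose commanded when the call began; what a row does not reach only later rows make up. A row lasts 1/10 s, in which the tool goes at most 50 mm and 8.59 degrees, less where a joint would pass 70% of its speed; a pose out of reach is approached as far as the arm can. A call with a number of a shift or a turn outside -1 to 1 is refused whole. A call with a gripper value outside its range is refused whole. The fingers move at their own pace and stop on an object; the grip force is fixed at half the most. Time passes only in rows, so rows that repeat a pose let the fingers close. It gives the time, the measured TCP pose, the force and the opening at its end, in the units of the state.
- get_obs(): the state, without advancing time (a new reading comes with each control period).
- read_camera(name): name is "scene" or "top"; returns a dict with "frame" (384x512x3 uint8, blue, green, red), "fx", "fy", "cx", "cy" (pixels), "cam_to_world" (4x4, takes a point from camera to world coordinates). Camera axes: x right, y up, looking along -z (the intrinsics and any distortion apply to the point x, -y, -z); pixel columns grow to the right and rows downward; lengths in m; the calibration is good to about 2 mm. A picture is of the moment at which its call begins. There is no depth.
- job_done(): hands the job in, once; it reports no verdict.
Trained networks look in the newest picture that a camera, given by its name, has taken for a name from the list of things; names that differ only in an ending like _2 or _b are one class to them, and where a whole thing is asked for, a point or a joint stands for the part that bears it (a point fixed in the world has none). Each returns a list of dicts, best first, with "conf" (0 to 1); they miss things now and then, are a little off and sometimes report something else, mostly with a low value. They report only what shows in the picture. A call takes as long as a camera call. They do not tell look-alikes from the thing itself.
- search_frame(camera, target): "position" ([column, row] in pixels, amid what is visible of it).
- silhouettes(camera, target): "pixels" (384x512 bool, what is visible of it) and "position" ([column, row] in pixels, amid what is visible of it).
The state is a dict: "clock": time; "joint_positions": joint angles; "qd": joint speeds; "joint_efforts": joint torques, N m; "position": TCP position; "ee_rot": TCP orientation; "wrist_force": force on the tool from outside, world axes, zero at the start; "ft_torque": the same for the moment, N m; "opening": finger opening in m.
Only numpy, scipy, OpenCV 4.12 (cv2) and the standard library are available. Lean on these libraries where they do the work, as an engineer would, in place of code of your own. Each camera call takes 0.05 s, during which the arm holds its last target.

TASK

The four end caps waiting in the feed chute are a new lot and belong in the other bin, not the one the seesaw feeds now. Press the seesaw's raised red thumb pad down with a fingertip until it rocks over its pivot onto its other stop, and only then push the red tab of the slide gate outward, away from the feed chute, as far as it goes, so that all four caps run down the other chute into its bin. Grasp and lift nothing, let the caps run without touching them, leave the bins and everything else standing where they are, and finish clear once the caps lie still.

Things in the scene. Friction and masses are not known exactly. Their poses are not given: they have to be found in the camera images.
- diverter: fixed teal and bright steel cap diverter. Origin: on the table under the middle of its seesaw; x points from the seesaw along the rising feed chute (roughly away from the robot), y left, z up; offsets here are in this frame, in mm. Base plate x -50 to 220, y -135 to 135, 8 thick. On each side a fixed chute falls outward from the seesaw's end (y 66, z 123) to a lip (y 165, z 69) over a bin.
- feed_lip (a point): middle of the feed chute floor's lower edge (x 24, y 0, z 236). From here the chute rises along +x to x 214, z 337; 41 mm wide over its walls, which stand 26 mm high; one post below it. In front of the lip a steel drop spout (x -28 to 32, y -28 to 28, z 226 to 264, open below 242 at the sides) guides the caps down onto the middle of the seesaw.
- seesaw (a joint): tilt in rad of the seesaw, an open trough 66 mm wide, 184 mm long along the diverter's y, with yellow rims, on a pivot along x at height 175. 0 level; +0.48 (stop) left (+y) end down, caps go left; -0.48 (stop) right end down, caps go right. It starts on either stop (rarely still settling onto it). Top-heavy: pressed past level (1 to 2 N at a pad) it falls onto the other stop by itself and stays there.
- pad_left (a point): centre of the top face of the seesaw's left red thumb pad, a plate 50 (x) by 40 (y) by 4 mm sticking out from the trough's rim towards the robot; about 244 mm above the table when up, 211 level, 170 down. It turns with the seesaw: from the pivot (x 0, y 0, z 175) it lies at x -64, y 80, z 36.5 with the seesaw level.
- pad_right (a point): the same for the right red thumb pad (y -80 mm)
- gate (a joint): opening in m of the feed chute's slide gate: 0 closed (start), 0.045 fully open (stop). It slides straight along the diverter's -y (to its right), takes about 1.5 N, and stays where it is left. Its dark blade crosses the chute at x 62 and holds the caps back.
- gate_tab (a point): centre of the top edge of the slide gate's upright red tab, a plate 34 (x) by 6 (y) by 52 mm tall on the outer end of the gate's draw bar, right of the feed chute. Closed: x 62, y -88, 315 above the table, its inner face 64 mm from the chute wall. A finger reaches down between wall and tab and pushes the tab outward (-y); the draw bar there tops out 37 mm below this point.
- cap0: bright steel end cap, 25 mm across, 14 mm high, 30 g, number 1 from the gate in the row lying in the feed chute; origin: centre of its open underside. Slides by itself once the gate opens
- cap1: bright steel end cap, 25 mm across, 14 mm high, 30 g, number 2 from the gate in the row lying in the feed chute; origin: centre of its open underside. Slides by itself once the gate opens
- cap2: bright steel end cap, 25 mm across, 14 mm high, 30 g, number 3 from the gate in the row lying in the feed chute; origin: centre of its open underside. Slides by itself once the gate opens
- cap3: bright steel end cap, 25 mm across, 14 mm high, 30 g, number 4 from the gate in the row lying in the feed chute; origin: centre of its open underside. Slides by itself once the gate opens
- bin_left: blue open catch bin under the lip of the left chute, 160 (x) by 135 (y) by 62 mm high, walls and floor 4 mm; origin: centre of its underside, axes as the diverter's
- bin_right: the same under the right chute
- cage_a: finished wire cage 85 by 85 by 120 mm with a wire handle 50 mm above it, standing to the left; origin: centre of its underside; bystander
- cage_b: the same, to the right; bystander
- mallet: rubber mallet lying in front on the left, 220 mm long, head 52 mm across and 85 mm long; origin on the table under the point where the shaft meets the head; bystander
- oil: yellow oil bottle, 52 mm across, 150 mm tall, behind on the left; origin: centre of its underside; bystander
- rivet_tin: open steel tin, 72 mm across and 55 mm high, in front of the diverter; origin: centre of its underside; bystander
- tape: roll of yellow tape lying flat in front on the right, 90 mm across, 24 mm high; origin: centre of its underside; bystander
Things that resemble listed ones, but are neither listed nor needed, are in the scene too. What is shaped like the bin_left but turquoise is not meant.

How it is judged:
On the way, in this order (a step that is already met when the one before it is completed fails the run):
1. with the slide gate still shut, the seesaw has been rocked over and rests on its other stop (distance of pad_left from where it was at the start of the episode above 0.042 m and (value of joint seesaw above 0.44 rad or value of joint seesaw below -0.44 rad) and value of joint gate below 0.008 m), for 0.2 s.
2. the slide gate has been pushed open (value of joint gate above 0.038 m), for 0.2 s.
At the end, for the whole second after the job is handed in: the seesaw rests within 0.04 rad of the stop opposite to the one it started on, the slide gate is open by at least 38 of its 45 mm, and all four caps lie at rest inside the bin on the seesaw's low side (distance of pad_left from where it was at the start of the episode above 0.042 m and value of joint gate above 0.038 m and ((value of joint seesaw above 0.44 rad and x of cap0 in the frame of bin_left between -0.082 and 0.082 m and y of cap0 in the frame of bin_left between -0.07 and 0.07 m and z of each of cap0, cap1, cap2, cap3 in the frame of bin_left below 0.06 m and x of cap1 in the frame of bin_left between -0.082 and 0.082 m and y of cap1 in the frame of bin_left between -0.07 and 0.07 m and x of cap2 in the frame of bin_left between -0.082 and 0.082 m and y of cap2 in the frame of bin_left between -0.07 and 0.07 m and x of cap3 in the frame of bin_left between -0.082 and 0.082 m and y of cap3 in the frame of bin_left between -0.07 and 0.07 m) or (value of joint seesaw below -0.44 rad and x of cap0 in the frame of bin_right between -0.082 and 0.082 m and y of cap0 in the frame of bin_right between -0.07 and 0.07 m and z of each of cap0, cap1, cap2, cap3 in the frame of bin_right below 0.06 m and x of cap1 in the frame of bin_right between -0.082 and 0.082 m and y of cap1 in the frame of bin_right between -0.07 and 0.07 m and x of cap2 in the frame of bin_right between -0.082 and 0.082 m and y of cap2 in the frame of bin_right between -0.07 and 0.07 m and x of cap3 in the frame of bin_right between -0.082 and 0.082 m and y of cap3 in the frame of bin_right between -0.07 and 0.07 m)) and linear speed of each of cap0, cap1, cap2, cap3 below 0.03 m/s); the robot touches nothing.
It fails at once if the robot touches a cap (contact force between any of the fingers, the arm and cap0 above 0.5 N or contact force between any of the fingers, the arm and cap1 above 0.5 N or contact force between any of the fingers, the arm and cap2 above 0.5 N or contact force between any of the fingers, the arm and cap3 above 0.5 N).
It fails at once if a catch bin is shifted by more than 25 mm or lifted (distance of any of bin_left, bin_right from where it was at the start of the episode above 0.025 m).
It fails at once if a bystander is shifted by more than 25 mm, lifted or knocked over (distance of any of cage_a, cage_b, mallet, oil, rivet_tin, tape from where it was at the start of the episode above 0.025 m or angle between any of cage_a, cage_b, oil, rivet_tin's own z axis and vertical above 0.4 rad).
It also fails if it takes over 48 s, if anything falls off the work surface, if the arm or the gripper's body presses on something with over 40 N, if the wrist force passes 120 N, or if a joint passes its speed limit or range.

## Working session

There is one attempt and no reset: what is moved stays moved. The work goes in short steps, Python scripts to look and compute and a tool call to move; the robot and the scene stay as the last step left them, time stands still between calls to the robot, and variables do not carry over. Pictures are saved under pics/ and viewed, and the job is handed in when it is done.

Besides the shell and the picture viewer there is one more tool, called after "Emit:" as name(argument=value, ...) on one line, values as JSON. arm_command: Moves the arm, as the interface text tells. Shift numbers are shares of 500 mm and turn numbers shares of pi/2 rad, none past 1 either way. Its arguments: {"type":"object","properties":{"commands":{"type":"array","items":{"type":"object","properties":{"offset":{"type":"array","items":{"type":"number","minimum":-1,"maximum":1}},"rotation":{"type":"array","items":{"type":"number","minimum":-1,"maximum":1}},"jaw":{"type":"number"}}}}},"required":["commands"]}

```bash
ls; mkdir -p pics; python3 - <<'E'
from plant import *
import cv2
o=get_obs();print(o)
for n in ("scene","top"):
    d=read_camera(n);cv2.imwrite(f"pics/{n}0.png",d["frame"])
    print(n,d["fx"],d["fy"],d["cx"],d["cy"],d["cam_to_world"],[k for k in d])
    for t in ("pad_left","pad_right","gate_tab","feed_lip","seesaw","gate","bin_left","diverter","cap0","rivet_tin"):
        print(t,[( [round(float(v)) for v in r["position"]],round(r["conf"],2)) for r in search_frame(n,t)])
E
```

```text
pics
{'clock': 0.0, 'joint_positions': array([ 1.04661841e+00,  1.31137820e-01,  1.48927118e+00,  1.88866529e-05,
        1.52299625e+00, -8.53764679e-02]), 'qd': array([ 0.00153957, -0.00145542,  0.00141028,  0.0001512 , -0.00168841,
       -0.00036785]), 'joint_efforts': array([-9.49017522e-04, -5.59873760e+01, -4.91740394e+01,  7.65276840e-02,
        3.64127511e-02, -1.11330869e-04]), 'position': array([0.25460555, 0.54271151, 0.23460581]), 'ee_rot': array([ 2.65098097e+00,  1.68426192e+00, -2.53769193e-03]), 'wrist_force': array([ 0.23246895, -0.58564519, -0.2734817 ]), 'ft_torque': array([-0.00107536,  0.03396527, -0.003014  ]), 'opening': 0.09297728662036371}
scene 499.669807519491 499.669807519491 247.78918427657183 194.3817470785806 [[ 0.83451941 -0.34418835  0.43024613  1.32928875]
 [ 0.55093476  0.51142694 -0.65947962 -1.26666712]
 [ 0.00694574  0.7873861   0.61642103  1.35761894]
 [ 0.          0.          0.          1.        ]] ['frame', 'fx', 'fy', 'cx', 'cy', 'cam_to_world']
pad_left [([247, 185], 0.66), ([322, 193], 0.39), ([272, 221], 0.34)]
pad_right [([251, 185],
[... 390 characters left out ...]
77e-02  9.95521561e-01 -9.07646874e-02  3.66985264e-01]
 [-9.99650558e-01  2.62844469e-02 -2.80899994e-03 -1.16454959e-02]
 [-4.10720398e-04  9.08072148e-02  9.95868405e-01  1.85809868e+00]
 [ 0.00000000e+00  0.00000000e+00  0.00000000e+00  1.00000000e+00]] ['frame', 'fx', 'fy', 'cx', 'cy', 'cam_to_world']
pad_left [([248, 191], 0.66)]
pad_right [([247, 190], 0.94)]
gate_tab [([270, 170], 0.51)]
feed_lip [([248, 174], 0.74), ([303, 199], 0.73)]
seesaw [([245, 190], 0.68)]
gate []
bin_left [([134, 240], 0.81), ([190, 196], 0.66), ([335, 251], 0.66), ([326, 133], 0.57)]
diverter [([248, 174], 0.77)]
cap0 [([249, 143], 0.59), ([244, 153], 0.5), ([244, 148], 0.44)]
rivet_tin [([248, 232], 0.71)]
```

```bash
python3 - <<'E'
import cv2
a=cv2.imread("pics/scene0.png");b=cv2.imread("pics/top0.png")
cv2.imwrite("pics/a1.png",cv2.resize(a[110:310,150:400],None,fx=3.2,fy=3,interpolation=cv2.INTER_CUBIC)[:600,:800])
cv2.imwrite("pics/b1.png",cv2.resize(b[90:270,110:350],None,fx=3.3,fy=3.3,interpolation=cv2.INTER_CUBIC))
E
```

```text
(no output)
```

View pics/scene0.png

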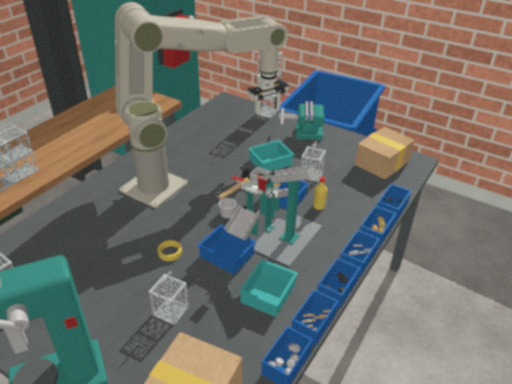

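View pics/top0.png

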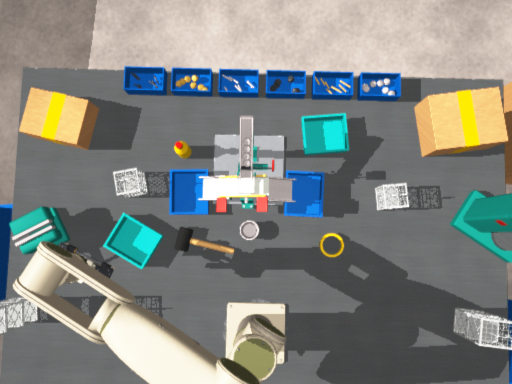

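```bash
sleep 1
```

```text
(no output)
```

View pics/a1.png

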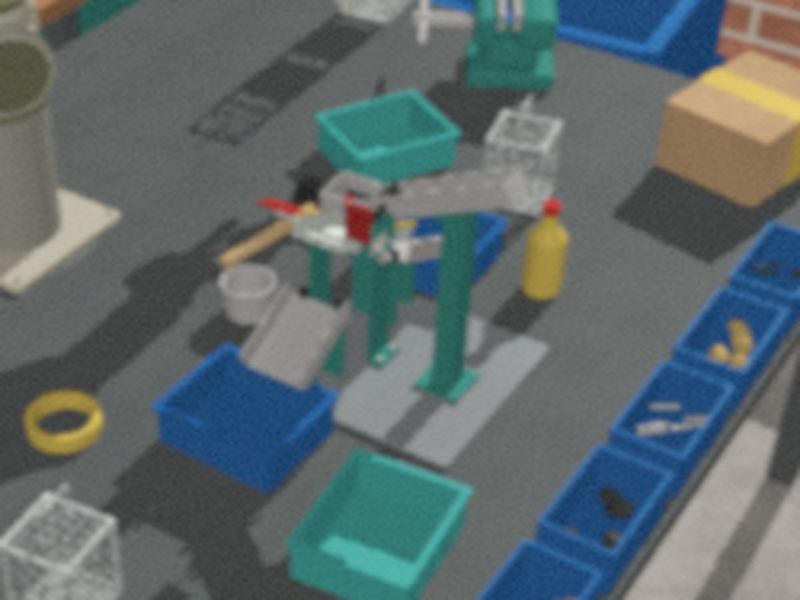

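View pics/b1.png

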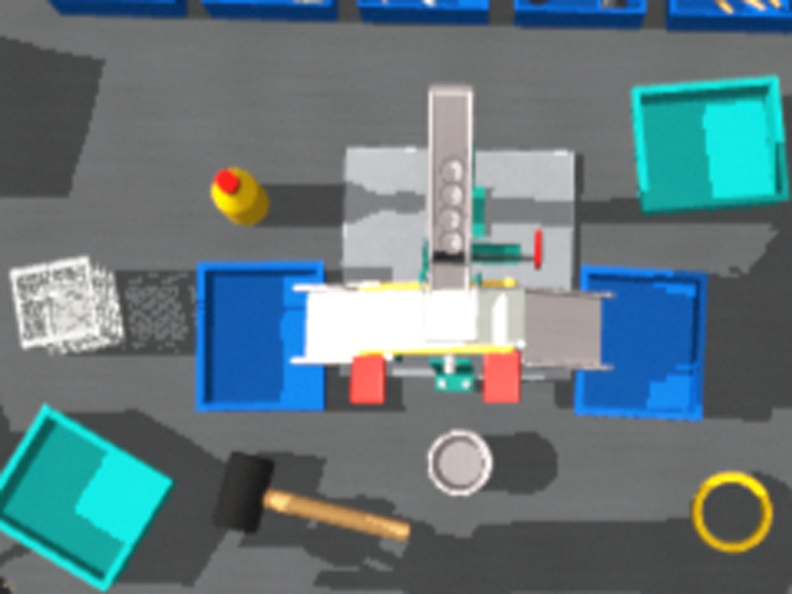

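The top view shows red pads at about (221,205) and (262,204), the gate tab at (273,166) and the caps at about (247,150). The real blue bins are at (189,192) and (304,194). The turquoise bins at (132,240) and (325,133) are decoys. Next I fit the diverter pose under both tilt hypotheses.

```bash
cat > h.py <<'E'
import numpy as np,cv2
from scipy.optimize import least_squares
def proj(d,P):
    T=np.linalg.inv(d["cam_to_world"]);p=np.atleast_2d(P)@T[:3,:3].T+T[:3,3]
    return np.c_[d["cx"]+d["fx"]*p[:,0]/-p[:,2], d["cy"]-d["fy"]*p[:,1]/-p[:,2]]
def div2w(q,P):
    x,y,a=q;c,s=np.cos(a),np.sin(a);P=np.atleast_2d(np.array(P,float))/1000
    return np.c_[x+c*P[:,0]-s*P[:,1],y+s*P[:,0]+c*P[:,1],P[:,2]]
def saw(t,p): # +t: left end down
    c,s=np.cos(-t),np.sin(-t);x,y,z=p
    return [x,c*y-s*z,175+s*y+c*z]
def reds(f,roi):
    h=cv2.cvtColor(f,cv2.COLOR_BGR2HSV);m=((h[...,0]<8)|(h[...,0]>172))&(h[...,1]>120)&(h[...,2]>90)
    z=np.zeros_like(m);r0,r1,c0,c1=roi;z[r0:r1,c0:c1]=m[r0:r1,c0:c1]
    n,l,s,c=cv2.connectedComponentsWithStats(z.astype(np.uint8))
    return [(c[i].round(2).tolist(),s[i].tolist()) for i in range(1,n) if s[i][4]>5]
E
cat > fit.py <<'E'
from plant import *;from h import *
top=read_camera("top");sc=read_camera("scene")
rt=reds(top["frame"],(150,225,195,300));rs=reds(sc["frame"],(160,230,215,290));print("top",rt);print("scene",rs)
# base plate corners from top crop
bc=np.array([[345,148],[575,152]])/3.3+[110,90]
pads=sorted([r[0] for r in rt if r[0][1]>195]);tab=[r[0] for r in rt if r[0][1]<185][0]
obs=np.array(pads+[tab])
for t in (.48,-.48):
    P=[saw(t,[-64,80,36.5]),saw(t,[-64,-80,36.5]),[62,-88,312],]
    B=[[220,135,8],[220,-135,8]]
    f=lambda q:np.r_[(proj(top,div2w(q,P))-obs).ravel(),.5*(proj(top,div2w(q,B))-bc).ravel()]
    r=least_squares(f,[.6,0,0]);print(t,r.x.round(4),"cost",r.cost,r.fun.round(1))
    print(" scene pads/tab",proj(sc,div2w(r.x,P)).round(1).tolist())
    print(" world",div2w(r.x,P+[[24,0,236],[62,-88,315]]).round(3).tolist(), [[round(v) for v in p] for p in P])
E
python3 fit.py
```

```text
top [([272.48, 164.76], [272, 160, 2, 11, 21]), ([261.81, 204.08], [256, 196, 12, 16, 170]), ([221.09, 205.03], [216, 198, 11, 15, 156])]
scene [([237.45, 178.28], [232, 176, 11, 5, 29]), ([261.92, 183.75], [259, 178, 8, 13, 75])]
0.48 [0.5264 0.0422 0.0078] cost 0.42452287699895597 [-0.1  0.  -0.2  0.5  0.4 -0.3 -0.2 -0.3 -0.3 -0.3]
 scene pads/tab [[256.9, 175.2], [237.2, 177.7], [261.3, 178.5]]
 world [[0.462, 0.129, 0.17], [0.463, -0.012, 0.244], [0.589, -0.045, 0.312], [0.55, 0.042, 0.236], [0.589, -0.045, 0.315]] [[-64, 88, 170], [-64, -54, 244], [62, -88, 312]]
-0.48 [ 0.5287  0.06   -0.062 ] cost 24.214200800213728 [ 1.6 -3.1  3.   2.8 -3.8  0.8 -0.4 -1.8 -0.6  0.7]
 scene pads/tab [[257.1, 161.9], [235.0, 194.3], [262.4, 176.3]]
 world [[0.468, 0.118, 0.244], [0.459, -0.024, 0.17], [0.585, -0.032, 0.312], [0.553, 0.059, 0.236], [0.585, -0.032, 0.315]] [[-64, 54, 244], [-64, -88, 170], [62, -88, 312]]
```

Left-down (+0.48) fits to under 0.5 px, while the other tilt is off by 3 px or more. So the right pad is the raised one, at world (0.463,-0.012,0.244), and the tab is at (0.589,-0.045,0.315).

Candidates for the raised pad, in the top view:
- Red at (262,204): the right pad, up. This is my choice.
- Red at (221,205): the left pad, down.
- Red at (272,165): the gate tab.
- Red at (181,146): the oil bottle top.

In the close crop, the chosen red plate sits on the yellow rim on the right, nearer the robot.

First I lift, shut the jaws and turn to face forward.

Emit:
arm_command(commands=[{"offset": [0,0,0.36],"rotation": [0,0,0],"jaw": -1},{"offset": [0,0,0.36],"rotation": [0,0,0],"jaw": -1},{"offset": [0,0,0.36],"rotation": [0,0,0],"jaw": -1},{"offset": [0,0,0.36],"rotation": [0,0,0],"jaw": -1},{"offset": [0.1,-0.1,0.36],"rotation": [0,0,-0.09],"jaw": -1},{"offset": [0.2,-0.2,0.36],"rotation": [0,0,-0.18],"jaw": -1},{"offset": [0.25,-0.3,0.36],"rotation": [0,0,-0.27],"jaw": -1},{"offset": [0.3,-0.4,0.36],"rotation": [0,0,-0.36],"jaw": -1},{"offset": [0.35,-0.5,0.36],"rotation": [0,0,-0.45],"jaw": -1},{"offset": [0.4,-0.6,0.36],"rotation": [0,0,-0.54],"jaw": -1},{"offset": [0.4,-0.7,0.36],"rotation": [0,0,-0.63],"jaw": -1},{"offset": [0.4,-0.8,0.36],"rotation": [0,0,-0.72],"jaw": -1},{"offset": [0.4,-0.9,0.36],"rotation": [0,0,-0.72],"jaw": -1},{"offset": [0.4,-1,0.36],"rotation": [0,0,-0.72],"jaw": -1},{"offset": [0.4,-1,0.36],"rotation": [0,0,-0.72],"jaw": -1},{"offset": [0.4,-1,0.36],"rotation": [0,0,-0.72],"jaw": -1}])

```text
clock: 2.8
position: [0.4548, 0.0388, 0.4158]
ee_rot: [3.14, -0.007, 0.001]
wrist_force: [0.4, 0.6, 0.7]
opening: 0.0009
```

Emit:
arm_command(commands=[{"offset": [0.008,-0.128,0],"rotation": [0,0,0],"jaw": -1},{"offset": [0.008,-0.128,-0.1],"rotation": [0,0,0],"jaw": -1},{"offset": [0.008,-0.128,-0.2],"rotation": [0,0,0],"jaw": -1},{"offset": [0.008,-0.128,-0.26],"rotation": [0,0,0],"jaw": -1},{"offset": [0.008,-0.128,-0.26],"rotation": [0,0,0],"jaw": -1}])

```text
clock: 3.3
position: [0.4562, -0.02, 0.2802]
ee_rot: [-3.14, -0.002, 0.014]
wrist_force: [-0.2, -0.3, 0.0]
opening: 0.0005
```

```bash
python3 - <<'E'
from plant import *;from h import *
o=get_obs();print(o["position"],o["ee_rot"])
ims=[]
for n,(r0,r1,c0,c1) in (("top",(140,250,170,330)),("scene",(140,250,190,350))):
    d=read_camera(n);f=d["frame"].copy()
    print(n,proj(d,o["position"]+np.array([0,0,-.017])),proj(d,[[.463,-.012,.244]]))
    ims.append(cv2.resize(f[r0:r1,c0:c1],None,fx=2.5*1.6,fy=2.5*1.08,interpolation=cv2.INTER_CUBIC))
cv2.imwrite("pics/p2.png",np.vstack(ims))
E
```

```text
[ 0.45621487 -0.01996845  0.28022477] [-3.13983116e+00 -1.63609068e-03  1.42275913e-02]
top [[263.88738739 206.30639328]] [[261.51687813 204.53571262]]
scene [[234.62003914 173.99740981]] [[237.34609806 177.6990123 ]]
```

View pics/p2.png

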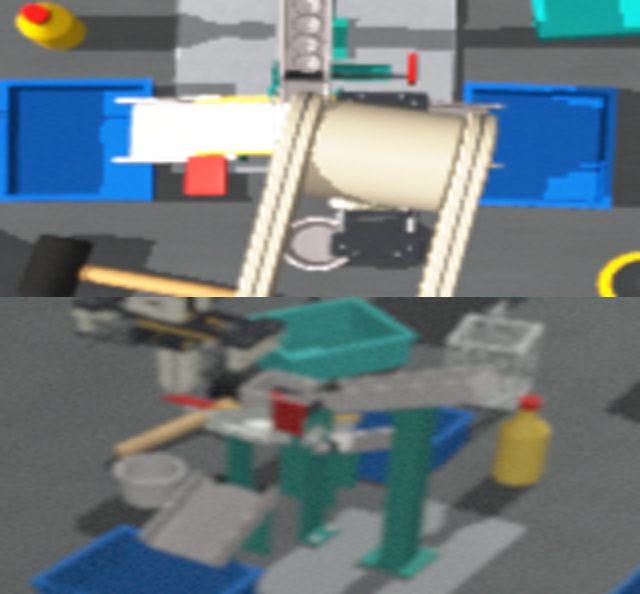

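The fingertip stands just above the raised pad (scene crop, about (185,395)). I press slowly.

Emit:
arm_command(commands=[{"offset": [0,-0.004,-0.025],"rotation": [0,0,0],"jaw": -1},{"offset": [0,-0.004,-0.05],"rotation": [0,0,0],"jaw": -1},{"offset": [0,-0.006,-0.07],"rotation": [0,0,0],"jaw": -1},{"offset": [0,-0.008,-0.09],"rotation": [0,0,0],"jaw": -1},{"offset": [0,-0.01,-0.11],"rotation": [0,0,0],"jaw": -1},{"offset": [0,-0.01,-0.125],"rotation": [0,0,0],"jaw": -1},{"offset": [0,-0.01,-0.14],"rotation": [0,0,0],"jaw": -1},{"offset": [0,-0.01,-0.14],"rotation": [0,0,0],"jaw": -1},{"offset": [0,-0.01,-0.14],"rotation": [0,0,0],"jaw": -1}])

```text
clock: 4.3
position: [0.4589, -0.0258, 0.2156]
ee_rot: [-3.142, -0.002, 0.0]
wrist_force: [-0.4, -1.0, -0.1]
opening: 0.0005
```

```bash
cat > look.py <<'E'
import sys
from plant import *;from h import *
o=get_obs();print(o["clock"],o["position"],o["wrist_force"])
ims=[]
for n,(r0,r1,c0,c1) in (("top",(120,240,170,330)),("scene",(140,260,190,350))):
    d=read_camera(n);f=d["frame"]
    print(n,reds(f,(150,225,195,300) if n=="top" else (160,230,215,290)))
    ims.append(cv2.resize(f[r0:r1,c0:c1],None,fx=4,fy=2.5,interpolation=cv2.INTER_CUBIC))
cv2.imwrite(sys.argv[1],np.vstack(ims))
E
python3 look.py pics/p3.png
```

```text
4.3 [ 0.45885988 -0.02578683  0.21559034] [-0.39689392 -0.96706322 -0.08423834]
top [([272.48, 164.76], [272, 160, 2, 11, 21]), ([228.71, 203.33], [223, 196, 12, 15, 168])]
scene [([253.5, 162.19], [249, 160, 11, 5, 32]), ([261.97, 183.71], [259, 179, 8, 12, 69]), ([232.95, 197.93], [227, 193, 14, 11, 95])]
```

View pics/p3.png

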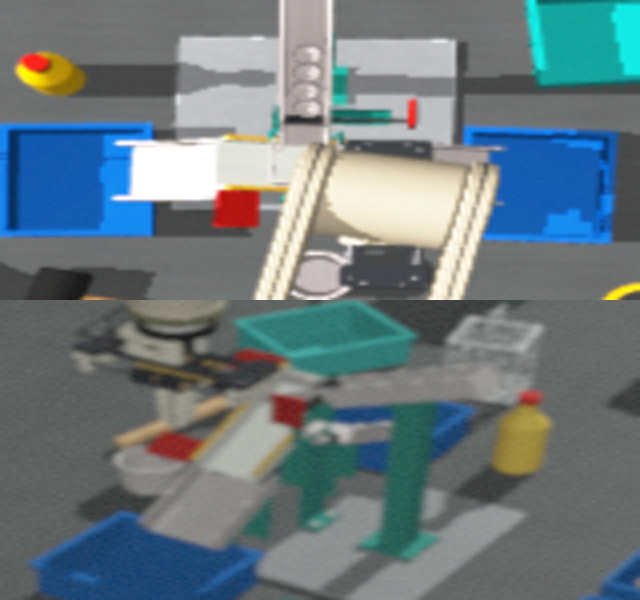

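It has rocked over: the left pad is now up at top (229,203) and the right one is down at scene (233,198). Next I lift and move over the gap between chute wall and tab.

Emit:
arm_command(commands=[{"offset": [0,0,0.1],"rotation": [0,0,0],"jaw": -1},{"offset": [0,0,0.2],"rotation": [0,0,0],"jaw": -1},{"offset": [0,0,0.3],"rotation": [0,0,0],"jaw": -1},{"offset": [0,0,0.37],"rotation": [0,0,0],"jaw": -1},{"offset": [0,0,0.37],"rotation": [0,0,0],"jaw": -1},{"offset": [0.08,0.01,0.37],"rotation": [0,0,0],"jaw": -1},{"offset": [0.16,0.02,0.37],"rotation": [0,0,0],"jaw": -1},{"offset": [0.22,0.034,0.37],"rotation": [0,0,0],"jaw": -1},{"offset": [0.26,0.034,0.37],"rotation": [0,0,0],"jaw": -1},{"offset": [0.26,0.034,0.37],"rotation": [0,0,0],"jaw": -1},{"offset": [0.26,0.034,0.37],"rotation": [0,0,0],"jaw": -1}])

```text
clock: 5.5
position: [0.5886, -0.0088, 0.3997]
ee_rot: [-3.141, -0.002, 0.003]
wrist_force: [-0.2, 0.2, -0.2]
opening: 0.0006
```

```bash
python3 look.py pics/p4.png; python3 - <<'E'
from h import *
q=[.5264,.0422,.0078]
print(div2w(q,[[62,-52,290],[62,-107,290],saw(-.48,[-64,80,36.5])]).round(4))
E
```

```text
5.5 [ 0.5885999  -0.00882829  0.39970024] [-0.24212319  0.23376165 -0.15700565]
top [([223.96, 203.04], [223, 196, 3, 15, 26]), ([269.11, 205.09], [266, 198, 8, 15, 102])]
scene [([252.41, 164.53], [246, 160, 14, 10, 83]), ([261.87, 183.81], [259, 179, 7, 12, 69]), ([233.0, 197.92], [227, 193, 13, 11, 92])]
[[ 0.5888 -0.0093  0.29  ]
 [ 0.5892 -0.0643  0.29  ]
 [ 0.462   0.0958  0.2443]]
```

View pics/p4.png

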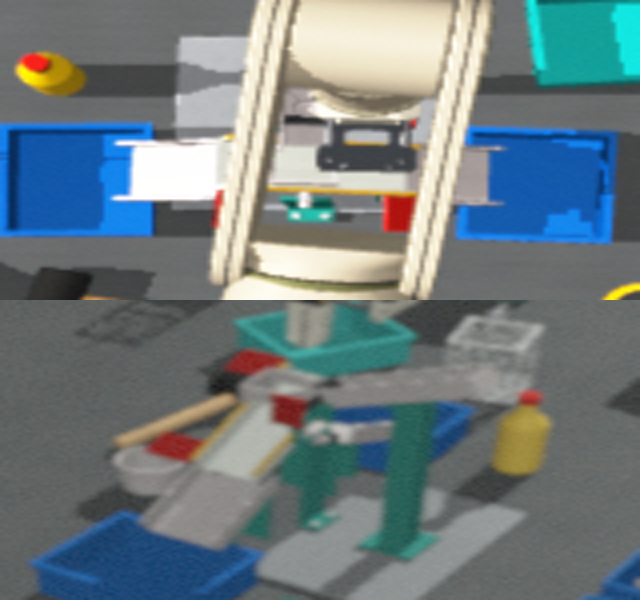

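Emit:
arm_command(commands=[{"offset": [0,0,-0.06],"rotation": [0,0,0],"jaw": -1},{"offset": [0,0,-0.11],"rotation": [0,0,0],"jaw": -1},{"offset": [0,0,-0.15],"rotation": [0,0,0],"jaw": -1},{"offset": [0,0,-0.18],"rotation": [0,0,0],"jaw": -1},{"offset": [0,0,-0.184],"rotation": [0,0,0],"jaw": -1},{"offset": [0,0,-0.184],"rotation": [0,0,0],"jaw": -1}])

```text
clock: 6.2
position: [0.5887, -0.0089, 0.3092]
ee_rot: [3.142, 0.001, 0.001]
wrist_force: [-1.3, 0.6, 0.6]
opening: 0.0005
```

```bash
python3 look.py pics/p5.png
```

```text
6.2 [ 0.58865111 -0.00891544  0.30921814] [-1.28415487  0.57793264  0.64144362]
top [([225.03, 203.0], [223, 196, 5, 15, 58]), ([268.9, 205.06], [266, 198, 8, 15, 96])]
scene [([252.75, 164.35], [247, 160, 14, 10, 91]), ([261.85, 183.88], [259, 179, 7, 12, 66]), ([232.98, 197.96], [227, 193, 13, 11, 94])]
```

View pics/p5.png

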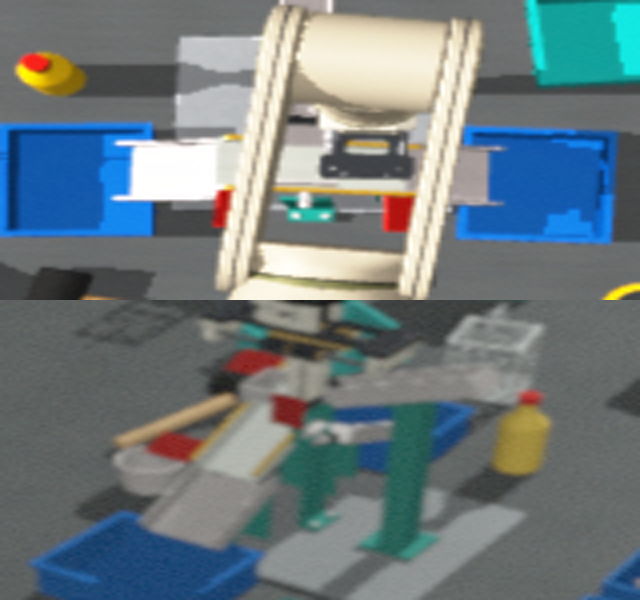

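The finger sits between the chute wall and the tab, and its lower end is hidden by the tab at scene crop (290,410). Now I push outward.

Emit:
arm_command(commands=[{"offset": [0,-0.02,0],"rotation": [0,0,0],"jaw": -1},{"offset": [0,-0.04,0],"rotation": [0,0,0],"jaw": -1},{"offset": [0,-0.06,0],"rotation": [0,0,0],"jaw": -1},{"offset": [0,-0.08,0],"rotation": [0,0,0],"jaw": -1},{"offset": [0,-0.1,0],"rotation": [0,0,0],"jaw": -1},{"offset": [0,-0.12,0],"rotation": [0,0,0],"jaw": -1},{"offset": [0,-0.134,0],"rotation": [0,0,0],"jaw": -1},{"offset": [0,-0.136,0],"rotation": [0,0,0],"jaw": -1},{"offset": [0,-0.136,0],"rotation": [0,0,0],"jaw": -1},{"offset": [0,-0.136,0],"rotation": [0,0,0],"jaw": -1}])

```text
clock: 7.3
position: [0.5888, -0.0771, 0.3085]
ee_rot: [3.141, 0.001, -0.001]
wrist_force: [0.3, 0.8, -0.3]
opening: 0.0002
```

```bash
python3 look.py pics/p6.png; python3 - <<'E'
from plant import *;from h import *
sc=read_camera("scene");q=[.5264,.0422,.0078]
for o in (0,38,45):print(o,proj(sc,div2w(q,[[62,-88-o,294]])))
E
```

```text
7.3 [ 0.58881244 -0.07708389  0.30846225] [ 0.2636194   0.77088778 -0.25807766]
top [([228.71, 203.33], [223, 196, 12, 15, 168]), ([270.55, 205.41], [266, 198, 11, 15, 143])]
scene [([254.83, 190.14], [252, 185, 8, 12, 66]), ([232.94, 197.92], [227, 193, 13, 11, 93])]
0 [[261.20596371 182.61025877]]
38 [[255.50650233 188.00526872]]
45 [[254.43870455 189.01602733]]
```

View pics/p6.png

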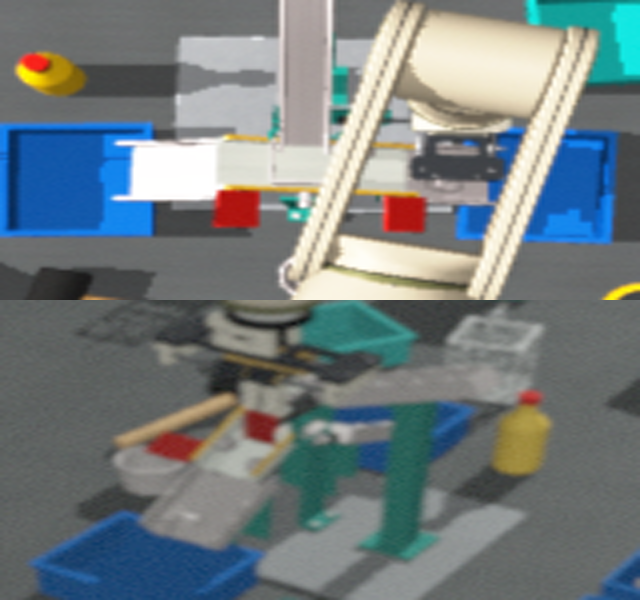

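The chute is empty, and the tab moved from scene (261.9,183.8) to (254.8,190.1), which matches 45 mm of opening. I press a touch more, then back off and rise clear.

Emit:
arm_command(commands=[{"offset": [0,-0.004,0],"rotation": [0,0,0],"jaw": -1},{"offset": [0,-0.006,0],"rotation": [0,0,0],"jaw": -1},{"offset": [0,0.02,0],"rotation": [0,0,0],"jaw": -1},{"offset": [0,0.04,0],"rotation": [0,0,0],"jaw": -1},{"offset": [0,0.04,0.05],"rotation": [0,0,0],"jaw": -1},{"offset": [0,0.04,0.14],"rotation": [0,0,0],"jaw": -1},{"offset": [0,0.04,0.24],"rotation": [0,0,0],"jaw": -1},{"offset": [0,0.1,0.24],"rotation": [0,0,0],"jaw": -1},{"offset": [0,0.2,0.24],"rotation": [0,0,0],"jaw": -1},{"offset": [0,0.3,0.24],"rotation": [0,0,0],"jaw": -1},{"offset": [0,0.4,0.24],"rotation": [0,0,0],"jaw": -1},{"offset": [0,0.5,0.24],"rotation": [0,0,0],"jaw": -1},{"offset": [0,0.6,0.24],"rotation": [0,0,0],"jaw": -1},{"offset": [0,0.7,0.24],"rotation": [0,0,0],"jaw": -1},{"offset": [0,0.7,0.24],"rotation": [0,0,0],"jaw": -1},{"offset": [0,0.7,0.24],"rotation": [0,0,0],"jaw": -1},{"offset": [0,0.7,0.24],"rotation": [0,0,0],"jaw": -1}])

```text
clock: 9.15
position: [0.5889, 0.2727, 0.4288]
ee_rot: [3.141, 0.001, 0.001]
wrist_force: [-0.7, -0.5, 0.1]
opening: 0.0004
```

```bash
python3 look.py pics/p7.png; python3 - <<'E'
from plant import *;from h import *
for n in("top","scene"):
    read_camera(n);print(n,[([round(float(v)) for v in r["position"]],round(r["conf"],2)) for r in search_frame(n,"cap0")])
E
```

```text
9.15 [0.58893819 0.27265813 0.42875528] [-0.70201535 -0.5070631   0.086405  ]
top [([286.5, 164.5], [286, 160, 2, 10, 20]), ([228.71, 203.33], [223, 196, 12, 15, 168]), ([270.55, 205.41], [266, 198, 11, 15, 143])]
scene [([252.39, 164.54], [247, 160, 13, 10, 82]), ([254.73, 190.11], [251, 185, 9, 12, 66]), ([232.94, 197.98], [227, 193, 13, 11, 94])]
top []
scene []
```

View pics/p7.png

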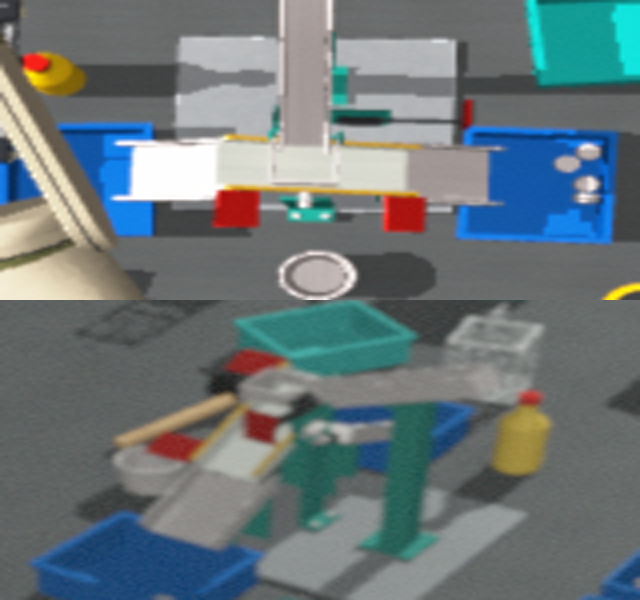

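```bash
python3 - <<'E'
from plant import *;from h import *
import time
fr=[]
for i in range(6): fr.append(read_camera("top")["frame"])
c=[f[165:220,278:332] for f in (fr[0],fr[-1])]
print(cv2.absdiff(*c).max(),get_obs()["clock"])
cv2.imwrite("pics/p8.png",np.hstack([cv2.resize(x,None,fx=7,fy=7,interpolation=cv2.INTER_CUBIC) for x in c]))
E
```

```text
6 9.75
```

View pics/p8.png

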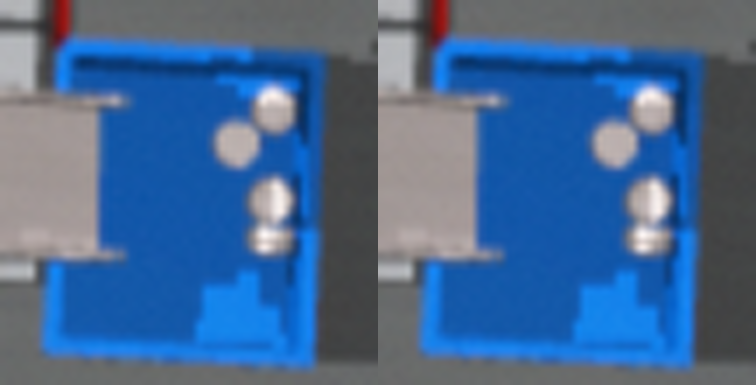

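The right bin holds four caps and they are still: the two frames, 0.25 s apart, differ only by noise. The arm is clear, so I hand in the job.

```bash
python3 -c "
from plant import *
print(job_done())"
```

```text
the job is handed in; nothing more can be done
None
```

I rocked the seesaw over and opened the slide gate. All four caps ran down the right chute into the right bin, and I handed the job in at about 9.8 s of the 48 s. `job_done` gives no verdict, so the result rests on my own checks.

**What I did:** The seesaw started left end down. I pressed the raised right pad with the closed fingertips until it fell onto its other stop, and checked that in the pictures. Then I pushed the red gate tab outward, backed off, and moved the arm up and to the left.

**Last checks:**
- **Seesaw:** it stayed right end down; the pads were in the same place in the picture before and after the caps ran.
- **Gate:** the tab moved 14 px in the top view, about 45 mm, which is fully open.
- **Caps:** four caps lie in the right bin, two of them touching and partly overlapping in the top view. They did not move between repeated pictures.
- **Arm:** it is clear of everything; the wrist force reading was under 1 N.
- **Bins and bystanders:** neither bin nor any bystander looked moved in the crops I viewed. I did not measure their positions, and the crops did not show the right cage, all of the tape or the whole mallet.

**Disagreement:** after the run the network for finding caps reported none in either camera, so the count of four comes from looking at the enlarged picture.

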